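# Charge the lathe's headstock bearings with the bench grease pump

### The job

The lathe's bearings are due their grease: with the fingertips, press the round-headed plunger of the bench pump down and let it spring up, again and again, until the indicator pin at the side of its block is fully out, then leave the plunger up. Only push on the top of the head: grip and lift nothing, do not touch the pin itself, do not press the square-headed pump, and leave everything else standing where it is.

Things in the scene. Friction and masses are not known exactly. Their poses are not given: they have to be found in the camera images.
- pump_head (a point): centre of the top of the round mushroom head (black plastic, 52 mm in diameter, flat on top over 34 mm, 14 mm thick) of the grease pump to be worked; the head stands on a 14 mm steel rod over an upright aluminium cylinder (rim 47 mm in diameter, 91 mm above the table). Up, this point is 130 mm above the table; fully pressed, 106 mm
- pump_plunger (a joint): travel of the round-headed plunger: 0 = up, 0.024 m = pressed fully down (straight down, end stop). It springs up by itself; push-back 5 N at the top, 11 N at the bottom, plus about 4 N of ratchet. A ratchet drives the pin: press to the stop for a full step (under 17 mm deep may do nothing) and let it up to within 6 mm of the top, best fully, before the next stroke
- pin (a joint): how far the round-headed pump's indicator pin has come out: 0 = in, 0.035 m = fully out. It starts between 0.0005 and 0.009 m. The first full stroke may move it 5 to 13 mm, each later one 7 mm, so 3 to 5 full strokes are needed; it stays where it is between strokes, and once fully out more strokes move it no further and do no harm
- pin_tip (a point): centre of the outer end of that pin, a level steel rod 12 mm in diameter, 28 mm above the table, that leaves the left (+y of the pump) end of the block; its end stands 6 mm out of the brass gland when in, 41 mm when fully out
- pump_gland (a point): centre of the outer face of the 22 mm brass gland that the pin leaves by, 40 mm to +y of the pump's centre; the pin comes out to +y of the pump
- pump: the round-headed grease pump, bolted down: 100 x 86 mm foot plate, grey block 56 x 72 x 40 mm on it, cylinder on the block; origin on the table under the plunger's axis, z up, the pin points along its +y
- sqpump: a second pump just like it but with a square head (50 mm square, 13 mm thick, top 130 mm above the table), to be left alone; origin on the table under its plunger's axis, its pin (10 mm long, does not move) points along its +y
- sqpump_plunger (a joint): travel of the square-headed plunger: 0 = fully up, 0.024 m = down; to be left alone
- cartridge: white plastic grease cartridge standing upright, 38 mm in diameter, 119 mm tall with its nozzle; origin at the centre of its underside; loose bystander
- cup: turned pale-wood cup standing upright, 64 mm in diameter, 75 mm tall; origin at the centre of its underside; loose bystander
- wax: amber wax jar with a steel cap, 60 mm in diameter, 62 mm tall; origin at the centre of its underside; loose bystander
- bottle: white plastic bottle, 56 mm in diameter, 140 mm tall; origin at the centre of its underside; loose bystander
- bowl: solid turned wooden bowl blank, 110 mm in diameter at the top, 42 mm tall; origin at the centre of its underside; loose bystander
- spanner: steel spanner lying flat, 180 mm long along its x; origin under its middle; loose bystander
- chuck_key: steel T-shaped chuck key lying flat, bar 90 mm, shank 70 mm, 12 mm high; origin at the foot of the T, on the table; loose bystander

How it is judged:
By the outcome, as a careful person would: the job done as asked, in the order asked, and still so for the second after the job is handed in, with the robot touching nothing.
It also fails if it takes over 45 s, if anything falls off the work surface, if the arm or the gripper's body presses on something with over 40 N, if the wrist force passes 120 N, or if a joint passes its speed limit or range.

### The arm

A 6-joint arm with a two-finger parallel gripper is mounted at the origin on the work surface. World frame = base frame: x ahead of the robot, y to its left, z up, the work surface at z = 0. Lengths are in m, angles in rad, forces in N, time in s.
With the tool pointing down it reaches from about 0.425 to 0.95 m from the base axis. Payload 3.5 kg.
Tool frame: the origin (TCP) lies midway between the tips of the shut fingers; the grasp point (between the pads) lies 19 mm behind it; z points along the fingers, y is the line along which they close (so a half turn about z gives the same grasp; the last joint's range is limited). The gripper opens to 85 mm and grips with 20 to 120 N. Pads are 22 mm wide; open, the fingers measure 114 mm over their backs; the gripper's body (76 mm by 85 mm) begins 54 mm behind the grasp point. The pads swing forward as they close: fully open they stand 13 mm farther back than shut.
Start: joints at [-1.358, 0.286, 1.577, -0, 1.279, -0.15], TCP at [0.24, -0.631, 0.231] pointing down, gripper open.
Joint ranges: [-2.77, 2.77], [-0.9, 2.22], [0.21, 2.48], [-1.53, 4.67], [0.24, 2.81], [-2.84, 2.84]. Speed limits (rad/s): [2.79, 2.79, 3.14, 3.14, 3.14, 3.14].

### API

Orientations are given as a unit quaternion [x, y, z, w].
In Python, from plant import ctrl, cams, order gives the robot as it stands.
- The arm moves only by the tool move_arm, never from a script. Its argument "plan" is one flat list of numbers, 7 for each row, row after row: the shift along the world's x, y, z in mm, then the turn, a rotation vector about the world's x, y, z in degrees, then the finger opening in mm, from 0 to 85.4. A call has 1 to 12 rows; each row shifts and turns the commanded pose from where the row before left it; what a row does not reach is not made up. A row lasts 1/10 s, in which the tool goes at most 50 mm and 8.59 degrees, less where a joint would pass 70% of its speed; a pose out of reach is approached as far as the arm can. A call is refused whole if a number of a shift passes 50 or a number of a turn 8.59, either way. A call with a gripper value outside its range is refused whole. The fingers move at their own pace and stop on an object; "newtons" is the grip in N (left out, the last holds). Time passes only in rows, so rows that do not move let the fingers close. It gives the time, the measured TCP pose, the force, the opening and the grip force at its end, in the units of the state.
- ctrl.get_state(): the state, without advancing time (a new reading comes with each control period).
- cams.read_camera(name): name is "side" or "top" or "wrist"; returns a dict with "color" (420x560x3 uint8, red, green, blue), "fov_y" (degrees; the focal length in pixels is half the picture's height over the tangent of half this angle, whatever the lens; pixels are square), "cx", "cy" (the principal point, pixels), "k1" (the pictures are not rectified: a ray, as slopes to the right and down, at radius r is drawn at 1 + k1 r^2 times it, then the intrinsics apply), "origin" and "orientation" of the camera in the world; the wrist camera has in their place "T_tool_cam" (4x4, takes a point from camera to tool coordinates, whose origin is the TCP and whose axes are the flange's). Camera axes: x right, y up, looking along -z (the intrinsics and any distortion apply to the point x, -y, -z); pixel columns grow to the right and rows downward; lengths in m; the calibration is good to about 2 mm. A picture is of the moment at which its call begins: read the wrist's pose just before it. There is no depth.
- order.sign_off(): hands the job in; it is judged then, once.
The state is a dict: "time": time; "qpos": joint angles; "dq": joint speeds; "joint_efforts": joint torques, N m; "eef_pos": TCP position; "tcp_rot": TCP orientation; "contact_force": force on the tool from outside, world axes, zero at the start; "wrist_torque": the same for the moment, N m; "opening": opening from 0.0 (shut) to 1.0 (fully open); "finger_force": force on a finger pad.
Only numpy, scipy, OpenCV 4.12 (cv2) and the standard library are available. Lean on these libraries where they do the work, as an engineer would, in place of code of your own. Each camera call takes 0.05 s, during which the arm holds its last target. There are 200 camera calls.

## Working session

There is one attempt and no reset: what is moved stays moved. The work goes in short steps, Python scripts to look and compute and a tool call to move; the robot and the scene stay as the last step left them, time stands still between calls to the robot, and variables do not carry over. Pictures are saved under pics/ and viewed, at most 10 in all, crops included, and the job is handed in when it is done.

Besides the shell and the picture viewer there is one more tool, called after "Call:" as name(argument=value, ...), one argument or row to a line, values as JSON. move_arm: Moves the arm, as the interface text tells. Its arguments: {"type":"object","properties":{"plan":{"type":"array","items":{"type":"number"}},"newtons":{"type":"number"}},"required":["plan"]}

```bash
mkdir -p pics
cat > h.py <<'E'
import numpy as np, cv2
from scipy.spatial.transform import Rotation as R
from plant import ctrl, cams, order
def cam(n):
    s=ctrl.get_state(); c=cams.read_camera(n)
    if n=="wrist":
        T=np.eye(4); T[:3,:3]=R.from_quat(s["tcp_rot"]).as_matrix(); T[:3,3]=s["eef_pos"]; T=T@np.array(c["T_tool_cam"])
    else:
        T=np.eye(4); T[:3,:3]=R.from_quat(c["orientation"]).as_matrix(); T[:3,3]=c["origin"]
    h=c["color"].shape[0]; c["f"]=h/2/np.tan(np.radians(c["fov_y"])/2); c["T"]=T; return c
def save(c,name): cv2.imwrite("pics/"+name,c["color"][:,:,::-1])
def ray(c,u,v):
    f=c["f"]; K=np.array([[f,0,c["cx"]],[0,f,c["cy"]],[0,0,1]])
    x,y=cv2.undistortPoints(np.array([[[u,v]]],float),K,np.array([c["k1"],0,0,0.]))[0,0]
    return c["T"][:3,3], c["T"][:3,:3]@np.array([x,-y,-1])
def at(c,u,v,z):
    o,d=ray(c,u,v); return o+d*(z-o[2])/d[2]
def proj(c,p):
    q=np.linalg.inv(c["T"])@np.r_[p,1]; x,y=q[0]/-q[2],-q[1]/-q[2]; k=1+c["k1"]*(x*x+y*y)
    return c["cx"]+c["f"]*x*k, c["cy"]+c["f"]*y*k
E
python3 - <<'E'
from h import *
for n in ("top","side","wrist"):
    c=cam(n); save(c,n+"0.png"); print(n,c["T"].round(3).tolist(),c["f"],c["k1"])
print(ctrl.get_state())
E
```

```text
top [[0.0, 0.995, -0.096, 0.417], [-1.0, -0.003, -0.029, -0.03], [-0.029, 0.096, 0.995, 1.209], [0.0, 0.0, 0.0, 1.0]] 424.0168986083881 0.026676818697909388
side [[-0.996, 0.058, -0.067, 0.467], [-0.089, -0.593, 0.8, 1.023], [0.007, 0.803, 0.596, 0.871], [0.0, 0.0, 0.0, 1.0]] 446.3265957399249 0.0348254613059506
wrist [[0.355, 0.901, 0.248, 0.303], [-0.935, 0.342, 0.093, -0.607], [-0.002, -0.265, 0.964, 0.373], [0.0, 0.0, 0.0, 1.0]] 369.40766766948116 -0.007467506491656741
{'time': 0.15, 'qpos': array([-1.35799283e+00,  2.87005568e-01,  1.57785435e+00,  5.62551606e-06,
        1.27858351e+00, -1.49980993e-01]), 'dq': array([ 9.22989698e-05, -2.45139548e-03, -3.38402829e-03, -4.37808081e-04,
       -9.58102633e-04,  1.12535041e-03]), 'joint_efforts': array([-1.53142514e-04, -4.06601036e+01, -2.93140608e+01, -1.49089460e-04,
        3.91915179e-03,  1.25834703e-05]), 'eef_pos': array([ 0.23947475, -0.63054389,  0.23022861]), 'tcp_rot': array([ 9.83593212e-01,  1.80398273e-01, -2.63713122e-05, -9.25014196e-04]), 'contact_force': array([-0.3950587 , -0.28180184,  0.06363263]), 'wrist_torque': array([ 0.0017508 , -0.00884886, -0.01398946]), 'finger_force': 0.0, 'opening': 0.9980866645943303}
```

View pics/top0.png

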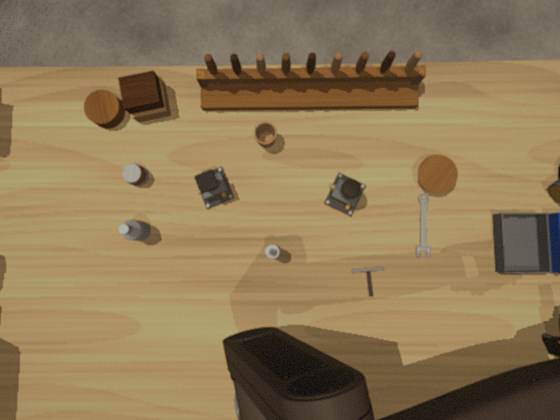

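View pics/side0.png

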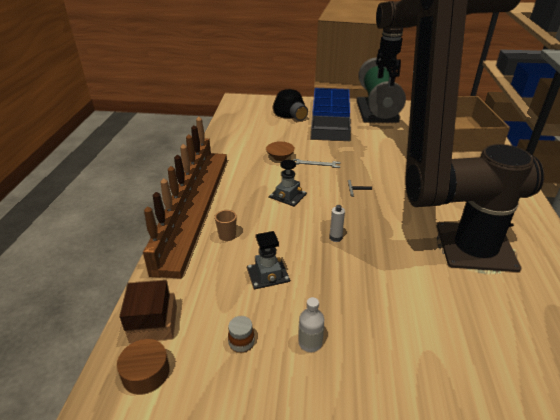

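The top view shows the round head near (350,188) and the square one near (208,181). In the side view they are at (288,165) and (267,240). I'll enlarge both views of the round pump.

Run:
```python
from h import *
t=cam("top"); s=cam("side")
a=cv2.resize(t["color"][160:230,310:390],None,fx=5,fy=5,interpolation=2)
b=cv2.resize(s["color"][145:215,250:330],None,fx=5,fy=5,interpolation=2)
cv2.imwrite("pics/crop0.png",np.hstack([a,b])[:,:,::-1])
print(at(t,350,188,.13),at(s,288,163,.13), at(t,208,181,.13))
```

```text
[ 0.56627801 -0.1987554   0.13      ] [ 0.56665925 -0.19921     0.13      ] [0.58594819 0.16552818 0.13      ]
```

View pics/crop0.png

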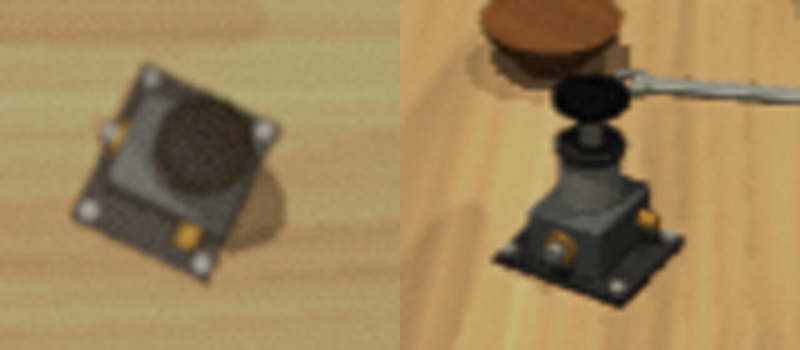

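Both views agree: the round head is at about (0.566, -0.200), and its pin points roughly +y. I'll shut the fingers and go above it.

Call:
move_arm(
  plan=[27,36,-2,0,0,0,0,27,36,-2,0,0,0,0,27,36,-2,0,0,0,0,27,36,-2,0,0,0,0,27,36,-2,0,0,0,0,27,36,-2,0,0,0,0,27,36,-2,0,0,0,0,27,36,-2,0,0,0,0,27,36,-2,0,0,0,0,27,36,-2,0,0,0,0,27,36,-2,0,0,0,0,27,36,-2,0,0,0,0],
  newtons=40,
)

```text
time: 1.45
eef_pos: [0.5644, -0.1974, 0.2074]
tcp_rot: [0.984, 0.18, 0.0, 0.0]
contact_force: [1.2, -1.4, 0.2]
opening: -0.002
finger_force: 0.0
```

Call:
move_arm(
  plan=[0,0,-10,0,0,0,0,0,0,-10,0,0,0,0,0,0,0,0,0,0,0,0,0,0,0,0,0,0],
)

```text
time: 1.85
eef_pos: [0.5627, -0.2, 0.1867]
tcp_rot: [0.984, 0.179, -0.001, -0.0]
contact_force: [-1.0, -0.3, 0.6]
opening: -0.003
finger_force: 0.0
```

Run:
```python
from h import *
c=cam("wrist"); st=ctrl.get_state(); print(st["eef_pos"],st["opening"],st["contact_force"],proj(c,st["eef_pos"]),proj(c,[.566,-.2,.13]))
t=cam("side"); b=cv2.resize(t["color"][110:215,230:370],(560,420))
cv2.imwrite("pics/w1.png",cv2.resize(np.hstack([c["color"],b]),(800,300))[:,:,::-1])
```

```text
[ 0.56294762 -0.20027241  0.18724991] 0.0025879209345160007 [ 0.35342368 -0.42417418  0.0249762 ] (np.float64(288.9140890142157), np.float64(279.19916753305097)) (np.float64(290.24371233196314), np.float64(230.49095235132324))
```

View pics/w1.png

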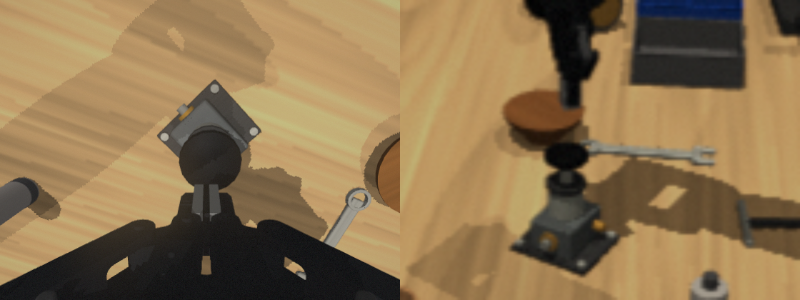

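The wrist view shows the round head centred near (294,221) in full pixels. The pin is to the upper left and the fingertips are in front of it.

Run:
```python
from h import *
c=cam("wrist"); print(at(c,294,221,.13),at(c,294,221,.123))
t=cam("top");s=cam("side"); print(at(t,350.8,189,.125),at(s,288.2,164.4,.125))
# pin tip baseline
save(s,"s1.png")
```

```text
[ 0.57238207 -0.20040742  0.13      ] [ 0.57048731 -0.20124956  0.123     ]
[ 0.56437759 -0.20152821  0.125     ] [ 0.56594939 -0.19893317  0.125     ]
```

Call:
move_arm(
  plan=[5,0,-20,0,0,0,0,0,0,-20,0,0,0,0,0,0,-10,0,0,0,0,0,0,-10,0,0,0,0,0,0,-10,0,0,0,0,0,0,-6,0,0,0,0,0,0,0,0,0,0,0],
)

```text
time: 2.8
eef_pos: [0.5683, -0.1992, 0.1133]
tcp_rot: [0.984, 0.18, -0.001, -0.0]
contact_force: [-5.5, 2.1, 9.3]
opening: 0.004
finger_force: 4.6
```

Call:
move_arm(
  plan=[0,0,-3,0,0,0,0,0,0,-2,0,0,0,0,0,0,0,0,0,0,0,0,0,0,0,0,0,0],
)

```text
time: 3.2
eef_pos: [0.5684, -0.1992, 0.1095]
tcp_rot: [0.984, 0.181, -0.001, -0.0]
contact_force: [-6.3, 2.7, 10.7]
opening: 0.001
finger_force: 5.8
```

Call:
move_arm(
  plan=[0,0,-2,0,0,0,0,0,0,-2,0,0,0,0,0,0,0,0,0,0,0,0,0,0,0,0,0,0],
)

```text
time: 3.6
eef_pos: [0.5684, -0.1992, 0.106]
tcp_rot: [0.984, 0.181, -0.001, -0.0]
contact_force: [-8.2, 3.2, 13.7]
opening: 0.0
finger_force: 6.9
```

Run:
```python
from h import *
c=cam("wrist"); t=cam("side"); b=cv2.resize(t["color"][110:215,230:370],(560,420),interpolation=2)
cv2.imwrite("pics/w2.png",cv2.resize(np.hstack([c["color"],b]),(800,300))[:,:,::-1])
print(ctrl.get_state()["contact_force"],ctrl.get_state()["eef_pos"])
```

```text
[-8.43577839  3.30908553 13.7494598 ] [ 0.56842383 -0.19919459  0.10601889]
```

View pics/w2.png

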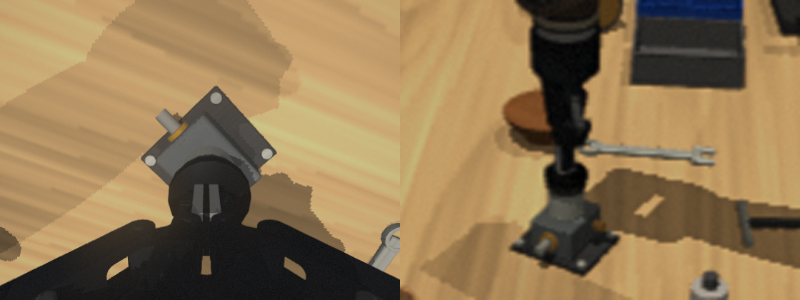

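The pin has moved out, to (165,120) in the half-scale wrist view. The head seems centred a few mm further in +x. I'll press to the stop, then release and shift.

Call:
move_arm(
  plan=[0,0,-2,0,0,0,0,0,0,0,0,0,0,0,0,0,0,0,0,0,0],
)

```text
time: 4.0
eef_pos: [0.5685, -0.1993, 0.106]
tcp_rot: [0.984, 0.181, -0.001, -0.0]
contact_force: [-12.9, 4.8, 20.6]
opening: 0.003
finger_force: 10.7
```

Call:
move_arm(
  plan=[0,0,10,0,0,0,0,0,0,15,0,0,0,0,0,0,10,0,0,0,0,5,-1,0,0,0,0,0,0,0,0,0,0,0,0,0,0,0,0,0,0,0],
)

```text
time: 4.6
eef_pos: [0.5732, -0.1998, 0.1341]
tcp_rot: [0.984, 0.18, -0.001, -0.001]
contact_force: [-1.3, 0.6, -1.0]
opening: 0.0
finger_force: 0.0
```

Call:
move_arm(
  plan=[0,0,-8,0,0,0,0,0,0,-8,0,0,0,0,0,0,-8,0,0,0,0,0,0,-6,0,0,0,0,0,0,-5,0,0,0,0,0,0,0,0,0,0,0,0,0,0,0,0,0,0],
)

```text
time: 5.3
eef_pos: [0.5742, -0.2003, 0.1059]
tcp_rot: [0.984, 0.181, -0.001, -0.0]
contact_force: [-10.4, 5.5, 25.9]
opening: -0.002
finger_force: 13.0
```

Call:
move_arm(
  plan=[0,0,10,0,0,0,0,0,0,15,0,0,0,0,0,0,11,0,0,0,0,0,0,0,0,0,0,0,0,0,0,0,0,0,0,0,0,-8,0,0,0,0,0,0,-8,0,0,0,0,0,0,-8,0,0,0,0,0,0,-6,0,0,0,0,0,0,-5,0,0,0,0,0,0,0,0,0,0,0,0,0,0,0,0,0,0],
)

```text
time: 6.5
eef_pos: [0.5737, -0.2002, 0.1059]
tcp_rot: [0.984, 0.181, -0.001, -0.0]
contact_force: [-10.1, 4.8, 25.2]
opening: 0.002
finger_force: 12.4
```

Call:
move_arm(
  plan=[0,0,10,0,0,0,0,0,0,15,0,0,0,0,0,0,11,0,0,0,0,0,0,0,0,0,0,0,0,0,0,0,0,0,0,0,0,-8,0,0,0,0,0,0,-8,0,0,0,0,0,0,-8,0,0,0,0,0,0,-6,0,0,0,0,0,0,-6,0,0,0,0,0,0,0,0,0,0,0,0,0,0,0,0,0,0],
)

```text
time: 7.7
eef_pos: [0.5737, -0.2001, 0.1059]
tcp_rot: [0.984, 0.181, -0.001, -0.0]
contact_force: [-9.9, 4.8, 24.7]
opening: 0.001
finger_force: 12.3
```

Call:
move_arm(
  plan=[0,0,10,0,0,0,0,0,0,15,0,0,0,0,0,0,11,0,0,0,0,0,0,0,0,0,0,0,0,0,0,0,0,0,0,0,0,-8,0,0,0,0,0,0,-8,0,0,0,0,0,0,-8,0,0,0,0,0,0,-6,0,0,0,0,0,0,-6,0,0,0,0,0,0,0,0,0,0,0,0,0,0,0,0,0,0],
)

```text
time: 8.9
eef_pos: [0.5737, -0.2001, 0.1059]
tcp_rot: [0.984, 0.181, -0.001, -0.0]
contact_force: [-10.1, 4.3, 24.9]
opening: 0.001
finger_force: 12.3
```

Call:
move_arm(
  plan=[0,0,10,0,0,0,0,0,0,20,0,0,0,0,0,0,30,0,0,0,0,0,0,30,0,0,0,0,0,0,0,0,0,0,0,0,0,0,0,0,0,0],
)

```text
time: 9.5
eef_pos: [0.5733, -0.1999, 0.1903]
tcp_rot: [0.984, 0.18, -0.0, -0.0]
contact_force: [-0.6, 0.6, -0.8]
opening: -0.007
finger_force: 0.0
```

Run:
```python
from h import *
c=cam("wrist"); t=cam("side"); b=cv2.resize(t["color"][145:215,240:333],(560,420),interpolation=2)
cv2.imwrite("pics/w3.png",cv2.resize(np.hstack([c["color"],b]),(800,300))[:,:,::-1]); save(c,"w3full.png")
print(ctrl.get_state()["contact_force"],ctrl.get_state()["eef_pos"])
```

```text
[-0.69309129  0.42843574  0.16458252] [ 0.57240007 -0.19942134  0.1885189 ]
```

View pics/w3.png

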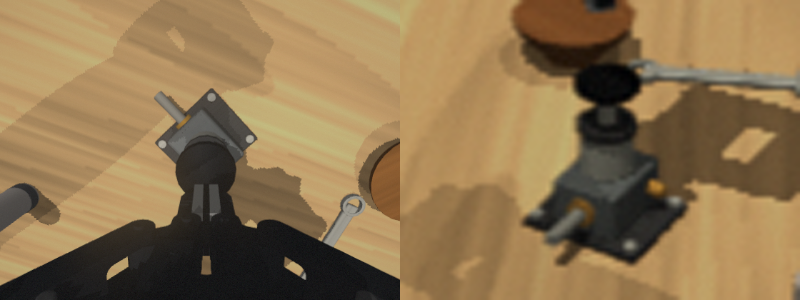

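The plunger is up and the pin stands well out. Its tip is at about (221,133) and the gland at (255,169) in full wrist pixels. I'll check the length.

Run:
```python
from h import *
c=cam("wrist"); a=at(c,221,133,.028); b=at(c,255,169,.028); print(a,b,np.linalg.norm(a-b))
p=np.array([.571,-.2005]); print(np.linalg.norm(a[:2]-p), "expect 81 if fully out",np.linalg.norm(b[:2]-p),"expect 40")
cv2.imwrite("pics/w4.png",cv2.resize(c["color"][105:205,190:320],(780,600),interpolation=2)[:,:,::-1])
```

```text
[ 0.60122331 -0.13011104  0.028     ] [ 0.58346671 -0.16539287  0.028     ] 0.03949816075439653
0.07660322437363021 expect 81 if fully out 0.037254920152892994 expect 40
```

View pics/w4.png

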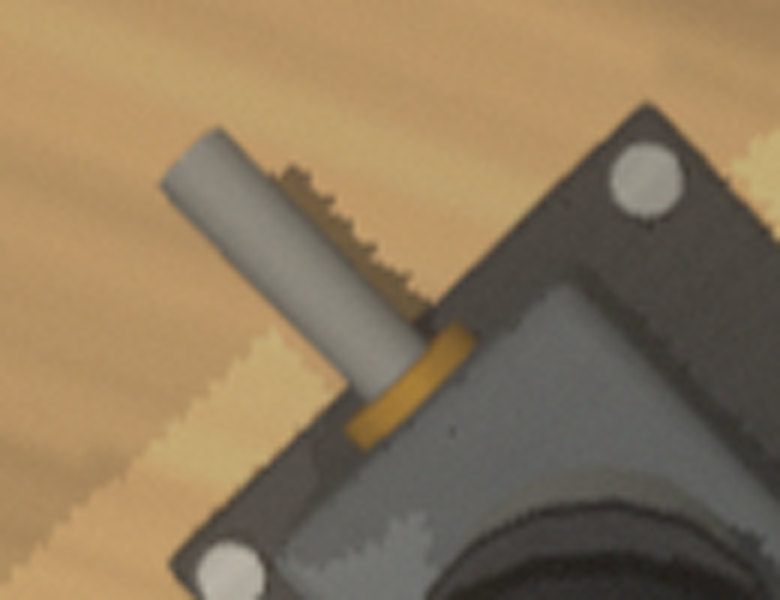

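The pin measures about 40 mm out, and fully out is 41. One extra stroke does no harm, so I'll add it for certainty.

Call:
move_arm(
  plan=[0,0,-30,0,0,0,0,0,0,-25,0,0,0,0,0,0,-8,0,0,0,0,0,0,-8,0,0,0,0,0,0,-8,0,0,0,0,0,0,-6,0,0,0,0,0,0,-6,0,0,0,0,0,0,0,0,0,0,0,0,0,0,0,0,0,0],
)

```text
time: 10.55
eef_pos: [0.5728, -0.1996, 0.1059]
tcp_rot: [0.984, 0.181, -0.002, -0.001]
contact_force: [-12.9, 5.9, 24.5]
opening: 0.002
finger_force: 12.3
```

Call:
move_arm(
  plan=[0,0,10,0,0,0,0,0,0,20,0,0,0,0,0,0,30,0,0,0,0,0,0,30,0,0,0,0,0,0,0,0,0,0,0,0,0,0,0,0,0,0,0,0,0,0,0,0,0],
)

```text
time: 11.25
eef_pos: [0.5727, -0.1996, 0.1886]
tcp_rot: [0.984, 0.18, -0.001, -0.001]
contact_force: [0.1, -0.6, -0.0]
opening: 0.003
finger_force: 0.0
```

Run:
```python
from h import *
o=cv2.imread("pics/w3full.png")[:,:,::-1]; c=cam("wrist"); print(ctrl.get_state()["eef_pos"])
cv2.imwrite("pics/w5.png",cv2.resize(np.hstack([o[105:245,190:330],c["color"][105:245,190:330]]),(800,400),interpolation=2)[:,:,::-1])
```

```text
[ 0.57261836 -0.19953637  0.18827678]
```

View pics/w5.png

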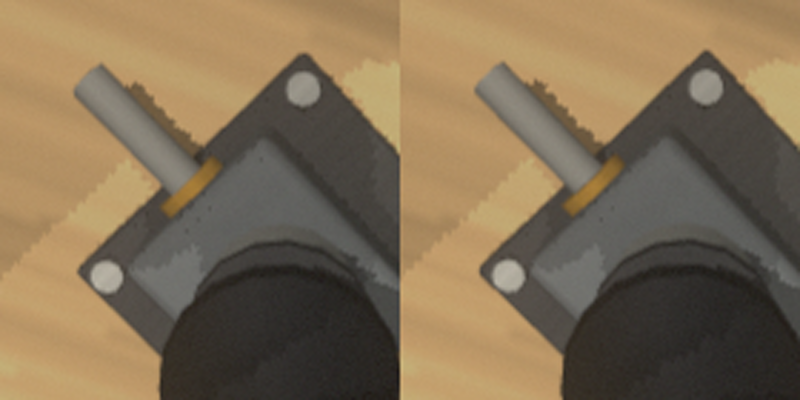

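The pin length is the same before and after the extra stroke (tips at (88,78) and (488,78)), so it is fully out. The plunger is up and nothing is touching it, so I'll hand in.

```bash
python3 -c "
from plant import order; print(order.sign_off())"
```

```text
the job is handed in; nothing more can be done
None
```

I worked the round-headed pump until its pin was fully out: a sixth stroke moved it no further. The plunger is up, the arm is clear, and the job was handed in at about 11 s.

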